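Fit the knurled end collar on a wheel hub and hold it home for the circlip

TASK

On the bicycle wheel hub clamped upright in the bench vise, first press the red seal ring down until it is flush with the black rim round it. Then put the orange knurled collar from the mat over the axle, nose up, turn it until the keyways hidden inside it drop over the cross pin, and push it fully home against the spring. Finish while still holding it pushed home in the gripper, as the circlip goes in next, and leave the other things on the bench where they are.

Things in the scene. Friction and masses are not known exactly. Their poses are not given: they have to be found in the camera images.
- hub_seat (a point): Centre of the hub's aluminium end face (41 mm across), on the axle's axis, z up along the axle; about 182 mm above the bench. Hub and vise are fixed. Round the end face is the red seal ring, round that the hub's black rim, 64 to 74 mm across, its top level with this point; black spoke flange, 86 mm across, 12 mm lower; blue vise jaws, 90 mm wide, 77 mm lower.
- axle_tip (a point): Top of the hub's steel axle, which is 20 mm thick and stands 39.5 mm up from hub_seat; its top 6 mm taper to 11.5 mm.
- pin_mid (a point): Middle of the cross pin, on the axle's axis, 11 mm above hub_seat: a 6 mm brass pin right through the axle, standing out 4 mm on both sides, its top 14 mm above hub_seat. Its direction is different each time and is not told by this point's axes.
- washer_top (a point): Centre of the steel washer (30 mm across) on the bearing preload spring, round the axle below the pin. Free, it is 6 mm above hub_seat; the spring pushes back with about 5 N when first touched, 11 N when pressed down to hub_seat.
- seal (a joint): The red seal ring of the hub: how far it has been pressed in, m. Near 0 it stands 4 mm proud of the black rim; 0.004 is flush, its stop. It is a press fit: it takes about 7 N to move and stays where it is left.
- seal_top (a point): Centre of the red seal ring's top face, on the axle's axis. The ring is 43 mm inside and 62 mm outside; it can be pressed on one side or both, it does not cock.
- collar_mid (a point): Centre of the orange knurled collar, half-way up, z up along its bore. 28 mm tall, about 70 g: knurled body 40 mm across and 22 mm tall, on top of it a smooth nose 28 mm across and 6 mm tall; it starts nose up, standing on one of the two 3 mm rubber mats left and right of the vise. Bore 22 mm. Fully home on the hub it is 14 mm above hub_seat; let go, the spring lifts it again by 6 mm.
- collar_base (a point): Centre of the collar's underside, 14 mm below collar_mid. Four keyways 9 mm wide, a quarter turn apart, are cut into the bore's lower 17 mm, unseen from above. On the axle the underside stops on the pin, 14 mm above hub_seat, unless keyways lie over the pin within about 0.1 rad; a turn of up to a quarter turn either way finds them. It then drops to the washer, 6 mm above hub_seat.
- bearing: Bystander: ball bearing, 42 mm across, 12 mm high, on a mat. Origin at the centre of its underside.
- cog: Bystander: small steel sprocket, 68 mm across, 8 mm high, on a mat. Origin at the centre of its underside.
- tin: Bystander: closed green grease tin, 65 mm across, 30 mm high, on a mat. Origin at the centre of its underside.
- circlip: Bystander: the circlip, a dark open ring 29 mm across and 4 mm high, on the bench. Origin at the centre of its underside.
- screwdriver: Bystander: screwdriver with red handle lying on the bench at the right. Origin under it.
- spanner: Bystander: spanner lying on the bench at the left. Origin under it.
- spray: Bystander: spray can, 52 mm across, 170 mm high, at the left. Origin at the centre of its underside.
- jar: Bystander: brown jar, 60 mm across, 75 mm high, at the back right. Origin at the centre of its underside.
Not all that is in view belongs to the job. What is meant by the part that bears collar_mid is not pink, turquoise or white, and is the smaller of those in its own colour.

How it is judged:
On the way, in this order (a step that is already met when the one before it is completed fails the run):
1. the seal ring is pressed flush (within 1 mm) while the collar is still off the hub (value of joint seal above 0.003 m and horizontal distance between collar_mid and hub_seat above 0.06 m), for 0.1 s.
2. the collar is on the axle and its keyways have dropped over the pin (z of collar_mid in the frame of hub_seat between 0.008 and 0.022 m and horizontal distance between collar_mid and hub_seat below 0.003 m and angle between collar_mid's own z axis and vertical below 0.1 rad), for 0.1 s.
At the end, for the whole second after the job is handed in: The seal ring is flush within 1 mm; the collar is on the axle, upright, its keyways over the pin and within 2 mm of fully home (the spring pressed down under it), and the gripper's fingers are still holding it there with more than 2 N (value of joint seal above 0.003 m and z of collar_mid in the frame of hub_seat between 0.01 and 0.016 m and horizontal distance between collar_mid and hub_seat below 0.003 m and angle between collar_mid's own z axis and vertical below 0.1 rad and contact force between the fingers and collar above 2 N); the arm keeps its last pose, push and grip.
It fails at once if another thing on the bench is shifted by more than 30 mm (distance of any of bearing, cog, tin, circlip, screwdriver, spanner, spray, jar from where it was at the start of the episode above 0.03 m).
It also fails if it takes over 64 s, if anything falls off the work surface, if the arm or the gripper's body presses on something with over 40 N, if the wrist force passes 120 N, or if a joint passes its speed limit or range.

ROBOT

A 7-joint arm with a two-finger parallel gripper is mounted at the origin on the work surface. World frame = base frame: x ahead of the robot, y to its left, z up, the work surface at z = 0. Lengths are in m, angles in rad, forces in N, time in s.
With the tool pointing down it reaches from about 0.425 to 0.825 m from the base axis. Payload 3.6 kg.
Tool frame: the origin (TCP) lies at the very end of the fingers, on their centre line; the grasp point (between the pads) lies 19 mm behind it; z points along the fingers, x is the direction in which the jaws open and shut, and the axes are right-handed (so a half turn about z gives the same grasp; the last joint's range is limited). The gripper opens to 93 mm and grips with 3 to 60 N. Pads are 15 mm wide; open, the fingers measure 128 mm over their backs; the gripper's body (75 mm by 188 mm) begins 65 mm behind the grasp point.
Start: joints at [-1.224, 0.615, -0.013, 1.423, 0.008, 1.103, -0.04], TCP at [0.237, 0.605, 0.219] pointing down, gripper open.
Joint ranges: [-3.12, 3.12], [-0.3, 2.06], [-1.34, 1.32], [0.26, 2.42], [-1.36, 4.5], [0.01, 1.98], [-2.84, 2.84]. Speed limits (rad/s): [2.79, 2.79, 3.14, 3.14, 3.14, 3.14, 3.14].

INTERFACE

Orientations are given as a 3x3 rotation matrix whose columns are the frame's x, y, z axes.
In Python, from rig import sense, camera, get_calibration, hand_in gives the robot as it stands.
- The arm moves only by the shell command python3 -m crank 'ROWS' [OPENING] [FORCE]. ROWS is JSON, a list that holds one entry, the list of rows, each a list of 6 numbers: the shift along the tool's x, y, z in cm, then the turn, a rotation vector about the tool's x, y, z in degrees. In form: [[[dx, dy, dz, rx, ry, rz], ...]]. A call has 1 to 5 rows; each row is the pose to reach, as a shift and turn from the pose measured when the call began, along the tool's axes at that moment; what a row does not reach only later rows make up. A row lasts 1/12 s, in which the tool goes at most 41.7 mm and 7.16 degrees, less where a joint would pass 70% of its speed; a pose out of reach is approached as far as the arm can. A call with a gripper value outside its range is refused whole. OPENING is the closure, from 0 (fully open) to 1 (shut), set as the call begins (- or left out, the last holds). The fingers move at their own pace and stop on an object; FORCE is the grip in N (left out, the last holds). Time passes only in rows, so rows that repeat a pose let the fingers close. It gives the time, the measured TCP pose, the force and the opening at its end, in the units of the state.
- sense(): the state, without advancing time (a new reading comes with each control period).
- camera(name): name is "scene" or "top" or "wrist"; returns (picture, depth): 480x640x3 uint8, blue, green, red; 480x640 float32, m along the optical axis (not along the pixel's ray), 0 where there is no reading.
- get_calibration(name): a dict with "fx", "fy", "cx", "cy" (pixels), "rvec" (rotation vector, rad) and "tvec" (3), from world to camera coordinates, as OpenCV has them; the wrist camera has in their place "T_tool_cam" (4x4, takes a point from camera to tool coordinates, whose origin is the TCP and whose axes are the tool frame's). Camera axes: x right, y down, z forward; pixel columns grow to the right and rows downward; lengths in m; the calibration is good to about 2 mm. The wrist camera is an equidistant fisheye: a pixel r from the principal point sees the ray r / f radians off the axis. A picture is of the moment at which its call begins: read the wrist's pose just before it. get_calibration takes no time and is no camera call.
- hand_in(): hands the job in, once; it reports no verdict.
The state is a dict: "time": time; "joint_positions": joint angles; "qvel": joint speeds; "tau": joint torques, N m; "tcp_pos": TCP position; "ee_rot": TCP orientation; "force": force on the tool from outside, world axes, zero at the start; "wrist_torque": the same for the moment, N m; "finger_gap": finger opening in m.
Only numpy, scipy, OpenCV 4.12 (cv2) and the standard library are available. Lean on these libraries where they do the work, as an engineer would, in place of code of your own. Each camera call takes 0.05 s, during which the arm holds its last target. There are 200 camera calls.

## Working session

There is one attempt and no reset: what is moved stays moved. The work goes in short steps, Python scripts to look and compute and a shell command to move; the robot and the scene stay as the last step left them, time stands still between calls to the robot, and variables do not carry over. Pictures are saved under pics/ and viewed, about 8 in all and at most 12, crops included, and the job is handed in when it is done.

```bash
mkdir -p pics; ls; python3 - <<'E'
from rig import *
import cv2,numpy as np
s=sense();print({k:np.round(v,3).tolist() for k,v in s.items()})
for n in("scene","top"):
    p,d=camera(n);cv2.imwrite(f"pics/{n}0.png",p);np.save(f"{n}0.npy",d);print(n,get_calibration(n))
print(get_calibration("wrist"))
E
```

```text
pics
{'time': 0.0, 'joint_positions': [-1.224, 0.616, -0.013, 1.425, 0.008, 1.103, -0.04], 'qvel': [0.001, -0.001, -0.001, 0.001, -0.0, 0.001, 0.0], 'tau': [0.0, -45.895, 0.209, -16.574, -0.061, 0.021, 0.0], 'tcp_pos': [0.237, 0.604, 0.217], 'ee_rot': [[0.365, 0.931, -0.001], [0.931, -0.365, -0.002], [-0.003, 0.0, -1.0]], 'force': [0.067, 0.455, -0.133], 'wrist_torque': [0.011, -0.007, 0.03], 'finger_gap': 0.093}
scene {'fx': 572.0418308345731, 'fy': 572.0418308345731, 'cx': 319.7118037162569, 'cy': 243.96675277143544, 'rvec': array([ 0.93780887,  2.32753285, -1.19050456]), 'tvec': array([ 0.40371555, -0.10473652,  1.69407791])}
top {'fx': 467.8288047178849, 'fy': 467.8288047178849, 'cx': 320.75015883469086, 'cy': 243.95114970505864, 'rvec': array([ 2.1785528 , -2.14259896,  0.16540939]), 'tvec': array([-0.05299777,  0.60334722,  1.33596736])}
{'fx': 371.64829954431775, 'fy': 371.64829954431775, 'cx': 320.5548561690135, 'cy': 239.4811199663956, 'T_tool_cam': array([[ 9.99999955e-01, -2.34331120e-04,  1.88593588e-04,
        -1.01474975e-03],
       [ 1.82850584e-04,  9.71402661e-01,  2.37438070e-01,
        -6.59468889e-02],
       [-2.38839443e-04, -2.37438025e-01,  9.71402660e-01,
        -1.65805671e-01],
       [ 0.00000000e+00,  0.00000000e+00,  0.00000000e+00,
         1.00000000e+00]])}
```

View pics/top0.png

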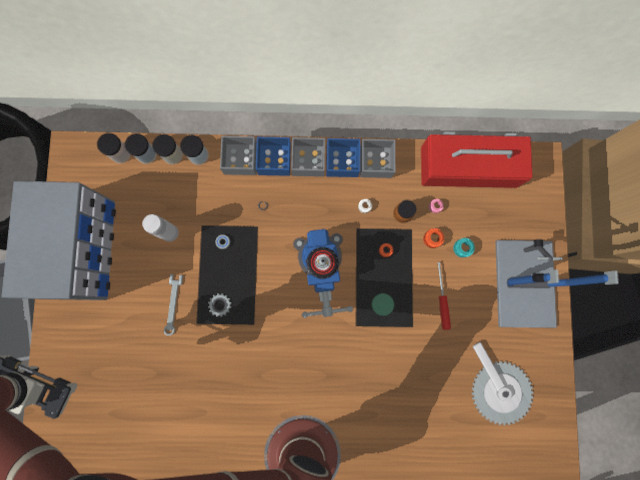

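View pics/scene0.png

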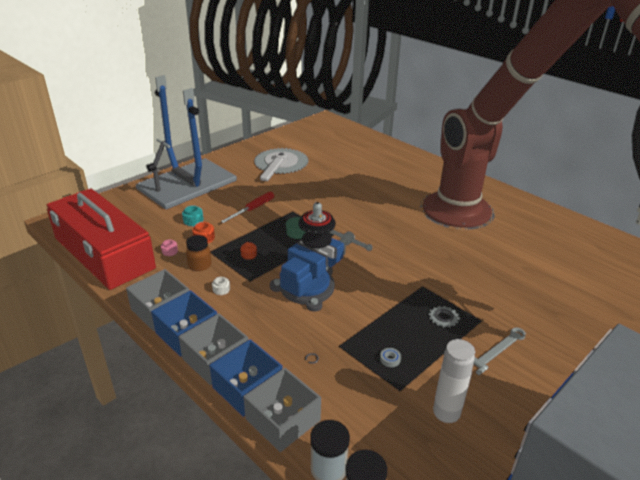

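The top view shows the hub at about (323,262). The small orange collar is on the right mat at (386,250), and the larger orange ring at (434,238) is a decoy. Next I locate both.

```bash
cat > h.py <<'E'
from rig import *
import cv2,numpy as np
from scipy.spatial.transform import Rotation as R
def ray(n,u,v):
    c=get_calibration(n);Rm=cv2.Rodrigues(c['rvec'])[0]
    d=Rm.T@np.array([(u-c['cx'])/c['fx'],(v-c['cy'])/c['fy'],1]);return -Rm.T@c['tvec'],d
def onz(n,u,v,z):
    o,d=ray(n,u,v);return o+d*(z-o[2])/d[2]
def cloud(n,dep):
    c=get_calibration(n);Rm=cv2.Rodrigues(c['rvec'])[0]
    v,u=np.mgrid[:480,:640];P=np.stack([(u-c['cx'])/c['fx']*dep,(v-c['cy'])/c['fy']*dep,dep],-1)
    return (P-c['tvec'])@Rm
def wcloud(dep,s):
    c=get_calibration('wrist');v,u=np.mgrid[:480,:640]
    x=(u-c['cx'])/c['fx'];y=(v-c['cy'])/c['fx'];r=np.hypot(x,y)+1e-9;t=np.tan(np.minimum(r,1.5))
    P=np.stack([x/r*t*dep,y/r*t*dep,dep],-1);T=c['T_tool_cam']
    return (P@T[:3,:3].T+T[:3,3])@np.array(s['ee_rot']).T+np.array(s['tcp_pos'])
def move(s,target,yaw=None):
    "cm shift in tool axes, for a world target"
    return np.round(np.array(s['ee_rot']).T@(np.array(target)-s['tcp_pos'])*100,2)
E
python3 - <<'E'
from h import *
p=cv2.imread('pics/top0.png');d=np.load('top0.npy');C=cloud('top',d)
hsv=cv2.cvtColor(p,cv2.COLOR_BGR2HSV)
def cl(m,nm):
    n,l,st,ce=cv2.connectedComponentsWithStats(m.astype('uint8'))
    for i in range(1,n):
        if st[i,4]>25: 
            q=C[l==i];print(nm,st[i],ce[i].round(1),'med',np.median(q,0).round(4),'zmax',np.percentile(q[:,2],95).round(4),'mid',((q[:,:2].max(0)+q[:,:2].min(0))/2).round(4))
m=((hsv[...,0]<14)|(hsv[...,0]>174))&(hsv[...,1]>170)&(hsv[...,2]>110)
m[:,:300]=0;m[:200]=0;m[300:]=0
cl(m,'red')
print('collar',onz('top',386.5,250,.031),'tip',onz('top',323,262,.22))
q=C[230:300,290:360].reshape(-1,3)
for a,b in((.175,.19),(.2,.23)):
    k=q[(q[:,2]>a)&(q[:,2]<b)];print(a,len(k),k.mean(0),((k.max(0)+k.min(0))/2),np.ptp(k,axis=0))
for n,c in(('top',(240,280,310,410)),('scene',(190,270,220,360))):
    im=cv2.imread(f'pics/{n}0.png')[c[0]:c[1],c[2]:c[3]];cv2.imwrite(f'pics/{n}0c.png',cv2.resize(im,None,fx=5,fy=5,interpolation=cv2.INTER_CUBIC))
# bench heights of neighbours
E
```

```text
red [394 210  11  10  29] [397.6 215.3] med [ 0.6918 -0.2684  0.0427] zmax 0.0496 mid [ 0.6963 -0.2756]
red [423 228  21  20 260] [433.1 237.9] med [ 0.6287 -0.3775  0.0307] zmax 0.0416 mid [ 0.5408 -0.218 ]
red [380 243  13  14 105] [385.8 250. ] med [ 0.5907 -0.2373  0.0253] zmax 0.0325 mid [ 0.5164 -0.1395]
collar [ 0.59089192 -0.23856168  0.031     ] tip [ 0.53374113 -0.04620252  0.22      ]
0.175 534 [ 0.5383186  -0.04424297  0.18289961] [ 0.53791622 -0.04450321  0.18251686] [0.07969576 0.07374668 0.01495695]
0.2 49 [ 0.53786149 -0.04446141  0.21861389] [ 0.53831099 -0.04498711  0.21630437] [0.01823355 0.01813514 0.01577415]
```

View pics/top0c.png

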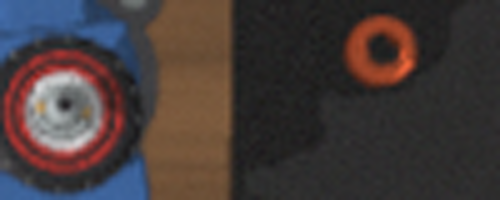

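```bash
A='[[[-12.3,12.9,-2.1,0,0,0],[-12.3,12.9,-2.1,0,0,0],[-12.3,12.9,-2.1,0,0,0],[-12.3,12.9,-2.1,0,0,0],[-12.3,12.9,-2.1,0,0,0]]]'
python3 -m crank '[[[-3,3,-8,0,0,0],[-6,6.5,-8,0,0,0],[-9,9.5,-8,0,0,0],[-12.3,12.9,-8,0,0,0],[-12.3,12.9,-8,0,0,0]]]' 
python3 -m crank '[[[-3,3,0,0,0,0],[-6,6.5,0,0,0,0],[-9,9.5,0,0,0,0],[-12,12.5,0,0,0,0],[-13,13.5,0,0,0,0]]]'
python3 -m crank '[[[-3,3,0,0,0,0],[-6,6.5,0,0,0,0],[-9,9.5,0,0,0,0],[-12,12.5,0,0,0,0],[-13,13.5,0,0,0,0]]]' | tail -3
```

```text
time: 0.52
tcp_pos: [0.3127, 0.4417, 0.2983]
ee_rot: [[0.364, 0.931, -0.0], [0.931, -0.364, -0.002], [-0.002, 0.0, -1.0]]
force: [1.3, 0.6, 1.0]
finger_gap: 0.093
time: 0.93
tcp_pos: [0.3929, 0.2656, 0.2985]
ee_rot: [[0.371, 0.929, 0.0], [0.929, -0.371, -0.005], [-0.004, 0.002, -1.0]]
force: [-0.2, -0.4, 0.5]
finger_gap: 0.0927
ee_rot: [[0.376, 0.927, 0.001], [0.927, -0.376, -0.007], [-0.006, 0.003, -1.0]]
force: [0.6, -1.2, -0.3]
finger_gap: 0.0932
```

```bash
python3 -m crank '[[[-3,3,0,0,0,0],[-6,6.5,0,0,0,0],[-9,9.5,0,0,0,0],[-9.8,10.4,0,0,0,-0.5],[-9.8,10.4,0,0,0,-0.5]]]' 
python3 - <<'E'
from h import *
s=sense();print(s['tcp_pos'],move(s,[.538,-.0445,.28]),np.degrees(np.arctan2(s['ee_rot'][1][0],s['ee_rot'][0][0])),s['joint_positions'][6])
C=cloud('top',np.load('top0.npy'))
for nm,(u,v) in dict(jar=(405,210),tin=(383,304),orange2=(434,238)).items(): print(nm,C[v,u].round(3))
E
```

```text
time: 1.77
tcp_pos: [0.5314, -0.0474, 0.2997]
ee_rot: [[0.377, 0.926, 0.001], [0.926, -0.377, -0.012], [-0.011, 0.005, -1.0]]
force: [0.2, 0.4, -0.3]
finger_gap: 0.0931
[ 0.53137456 -0.04738917  0.2996627 ] [0.54 0.49 1.96] 67.82565506805497 1.3137407891124508
jar [ 0.704 -0.286  0.073]
tin [ 0.432 -0.228  0.031]
orange2 [ 0.634 -0.389 -0.001]
```

```bash
python3 - <<'E'
from h import *
s=sense();p,d=camera('wrist');cv2.imwrite('pics/w1.png',p);np.save('w1.npy',d)
C=wcloud(d,s);q=C[d>0]
q=q[(np.hypot(q[:,0]-.538,q[:,1]+.0445)<.06)]
h,e=np.histogram(q[:,2],bins=np.arange(.15,.24,.003));print(list(zip(e.round(3),h)))
for a,b in((.217,.23),(.178,.19)):
    k=q[(q[:,2]>a)&(q[:,2]<b)]
    if len(k):print(a,len(k),np.median(k,0).round(4),((k.max(0)+k.min(0))/2).round(4),np.ptp(k,axis=0).round(4))
E
```

```text
[(np.float64(0.15), np.int64(0)), (np.float64(0.153), np.int64(0)), (np.float64(0.156), np.int64(0)), (np.float64(0.159), np.int64(0)), (np.float64(0.162), np.int64(2)), (np.float64(0.165), np.int64(26)), (np.float64(0.168), np.int64(1014)), (np.float64(0.171), np.int64(548)), (np.float64(0.174), np.int64(227)), (np.float64(0.177), np.int64(113)), (np.float64(0.18), np.int64(2466)), (np.float64(0.183), np.int64(2393)), (np.float64(0.186), np.int64(575)), (np.float64(0.189), np.int64(34)), (np.float64(0.192), np.int64(50)), (np.float64(0.195), np.int64(76)), (np.float64(0.198), np.int64(22)), (np.float64(0.201), np.int64(24)), (np.float64(0.204), np.int64(31)), (np.float64(0.207), np.int64(25)), (np.float64(0.21), np.int64(26)), (np.float64(0.213), np.int64(66)), (np.float64(0.216), np.int64(205)), (np.float64(0.219), np.int64(293)), (np.float64(0.222), np.int64(39)), (np.float64(0.225), np.int64(0)), (np.float64(0.228), np.int64(0)), (np.float64(0.231), np.int64(0)), (np.float64(0.234), np.int64(0))]
0.217 468 [ 0.5348 -0.0454  0.2204] [ 0.5357 -0.0452  0.2202] [0.0175 0.0181 0.0063]
0.178 5552 [ 0.5314 -0.0439  0.1838] [ 0.5356 -0.0459  0.1839] [0.0736 0.0736 0.0118]
```

View pics/w1.png

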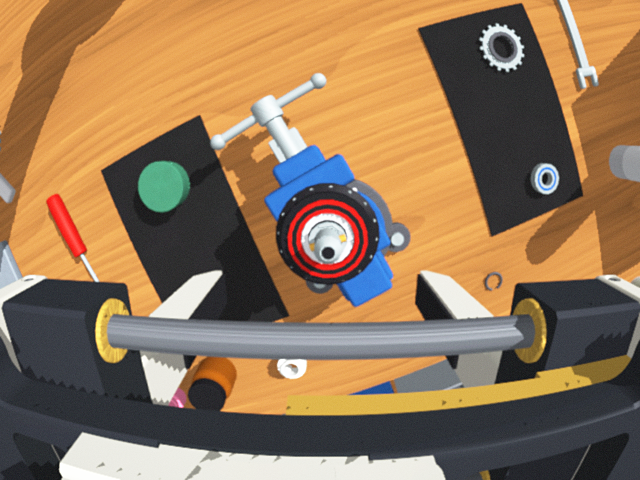

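The hub is at about (327,240) and the axle tip at (329,250), so the axis is at roughly (0.536, -0.045). I'll close to a 50 mm gap so the fingertips land on the seal ring.

```bash
python3 -m crank '[[[0.38,0.34,1,0.26,0.64,0],[0.38,0.34,4,0.26,0.64,0],[0.38,0.34,7,0.26,0.64,0],[0.38,0.34,9,0.26,0.64,0],[0.38,0.34,9,0.26,0.64,0]]]' 0.46 20
python3 -m crank '[[[0,0,1,0,0,0],[0,0,1.5,0,0,0],[0,0,1.5,0,0,0],[0,0,1.5,0,0,0]]]'
python3 -c "
from h import *
s=sense();print(move(s,[.536,-.0452,.192]))"
```

```text
time: 2.23
tcp_pos: [0.5313, -0.039, 0.2046]
ee_rot: [[0.371, 0.929, -0.012], [0.929, -0.37, 0.006], [0.001, -0.013, -1.0]]
force: [-0.6, 0.3, 0.1]
finger_gap: 0.0643
time: 2.57
tcp_pos: [0.5316, -0.0382, 0.1903]
ee_rot: [[0.37, 0.929, -0.011], [0.929, -0.37, 0.006], [0.002, -0.012, -1.0]]
force: [-0.4, 0.5, 0.0]
finger_gap: 0.0505
[-0.49  0.67 -0.18]
```

```bash
python3 -m crank '[[[-0.25,0.35,-0.2,-0.77,0,0],[-0.49,0.67,-0.2,-0.77,0,0],[-0.49,0.67,-0.2,-0.77,0,0],[-0.49,0.67,-0.2,-0.77,0,0]]]'
python3 -m crank '[[[0,0,0,0,0,0]]]'
python3 -c "
from h import *
s=sense();print(move(s,[.536,-.0452,.192]))"
```

```text
time: 2.9
tcp_pos: [0.5365, -0.0458, 0.1928]
ee_rot: [[0.37, 0.929, 0.003], [0.929, -0.37, 0.001], [0.002, 0.003, -1.0]]
force: [0.0, -0.3, -0.8]
finger_gap: 0.0507
time: 2.98
tcp_pos: [0.5365, -0.0458, 0.193]
ee_rot: [[0.371, 0.929, 0.004], [0.929, -0.371, 0.001], [0.002, 0.003, -1.0]]
force: [-0.4, -0.9, 0.4]
finger_gap: 0.05
[ 0.03 -0.07  0.1 ]
```

Well centred. Now I press down and watch the force.

```bash
python3 -m crank '[[[0,0,0.3,0,0,0],[0,0,0.6,0,0,0],[0,0,0.8,0,0,0],[0,0,0.8,0,0,0]]]' | grep -E "tcp_pos|force"
python3 -m crank '[[[0,0,0.3,0,0,0],[0,0,0.3,0,0,0],[0,0,0.3,0,0,0]]]'| grep -E "tcp_pos|force"
python3 -m crank '[[[0,0,0.3,0,0,0],[0,0,0.3,0,0,0],[0,0,0.3,0,0,0]]]'| grep -E "tcp_pos|force"
```

```text
tcp_pos: [0.5364, -0.0457, 0.1848]
force: [-0.1, -0.8, 0.9]
tcp_pos: [0.5364, -0.0458, 0.1823]
force: [-1.4, -0.0, 4.9]
tcp_pos: [0.5365, -0.0458, 0.1821]
force: [-4.9, 1.4, 17.5]
```

```bash
python3 -m crank '[[[0,0,0.3,0,0,0],[0,0,0.4,0,0,0],[0,0,0.4,0,0,0]]]'| grep -E "tcp_pos|force"
python3 -m crank '[[[0,0,-4,0,0,0],[0,0,-8,0,0,0],[0,0,-11,0,0,0],[0,-2,-11,0,0,0],[0,-2,-11,0,0,0]]]'
python3 - <<'E'
from h import *
s=sense();p,d=camera('wrist');C=wcloud(d,s)
cv2.imwrite('pics/w2.png',cv2.resize(p[160:310,220:430],None,fx=3.5,fy=3.5,interpolation=cv2.INTER_CUBIC))
q=C[d>0];r=np.hypot(q[:,0]-.536,q[:,1]+.0455)
for a,b in((0,.004),(.023,.0245),(.026,.030),(.033,.036),(.039,.042)):
    k=q[(r>a)&(r<b)&(q[:,2]>.15)];print(a,len(k),np.median(k[:,2]).round(4))
s1=None
C=wcloud(np.load('w1.npy'),s)
d,=[camera('top')[1]];E=cloud('top',d);E0=cloud('top',np.load('top0.npy'))
for X in(E0,E):
    q=X.reshape(-1,3);r=np.hypot(q[:,0]-.538,q[:,1]+.0445)
    print([np.median(q[(r>a)&(r<b)&(q[:,2]>.15)][:,2]).round(4) for a,b in((.026,.03),(.033,.036))])
E
```

```text
tcp_pos: [0.5365, -0.0458, 0.1821]
force: [-8.2, 2.0, 23.1]
time: 4.48
tcp_pos: [0.5162, -0.0377, 0.2938]
ee_rot: [[0.37, 0.929, 0.008], [0.929, -0.37, 0.004], [0.007, 0.006, -1.0]]
force: [0.2, 0.3, -0.2]
finger_gap: 0.05
0 102 0.2216
0.023 343 0.1818
0.026 1293 0.1822
0.033 1683 0.1825
0.039 2141 0.3154
[np.float64(0.1847), np.float64(0.1814)]
[np.float64(0.6469), np.float64(0.6486)]
```

View pics/w2.png

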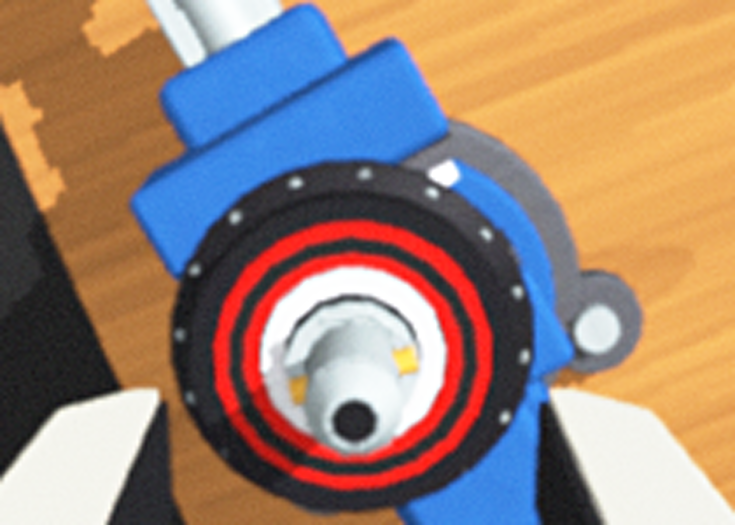

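The seal ring is level with the rim: depth reads 0.1822 against 0.1825. In the crop the axle is at (355,400) and the brass pin ends at (300,390) and (403,360). On to the collar.

```bash
python3 -m crank '[[[-3,2.7,0,0,0,0],[-6,5.4,0,0,0,0],[-9,8.1,0,0,0,0],[-12,10.8,0,0,0,0],[-14,12.5,2,0,0,0]]]' 0.25 >/dev/null
python3 -m crank '[[[-1.5,-1,3,0,0,0],[-1.5,-1,7,0,0,0],[-1.5,-1,11,0,0,0],[-1.5,-1,13,0,0,0],[-1.5,-1,13,0,0,0]]]'
python3 - <<'E'
from h import *
s=sense();p,d=camera('wrist');cv2.imwrite('pics/w3.png',p);C=wcloud(d,s)
hsv=cv2.cvtColor(p,cv2.COLOR_BGR2HSV)
m=((hsv[...,0]<16)|(hsv[...,0]>174))&(hsv[...,1]>150)&(hsv[...,2]>90)&(d>0)&(np.hypot(C[...,0]-.59,C[...,1]+.238)<.05)&(C[...,2]>.008)
q=C[m];print(len(q),np.percentile(q[:,2],[5,50,95]))
for a,b in((.022,.027),(.029,.036)):
    k=q[(q[:,2]>a)&(q[:,2]<b)]
    if len(k):print(len(k),((np.percentile(k,99,axis=0)+np.percentile(k,1,axis=0))/2).round(4),np.ptp(k,axis=0).round(4))
print(s['joint_positions'][6])
E
```

```text
time: 5.42
tcp_pos: [0.5658, -0.2298, 0.1348]
ee_rot: [[0.374, 0.927, -0.003], [0.927, -0.374, 0.003], [0.001, -0.004, -1.0]]
force: [-0.2, -0.0, 0.0]
finger_gap: 0.0699
1712 [0.01262058 0.02488039 0.03142813]
923 [ 0.5912 -0.2387  0.0245] [0.0394 0.0401 0.0049]
421 [ 0.5915 -0.2386  0.0307] [0.0284 0.0276 0.0035]
1.6993973549110322
```

View pics/w3.png

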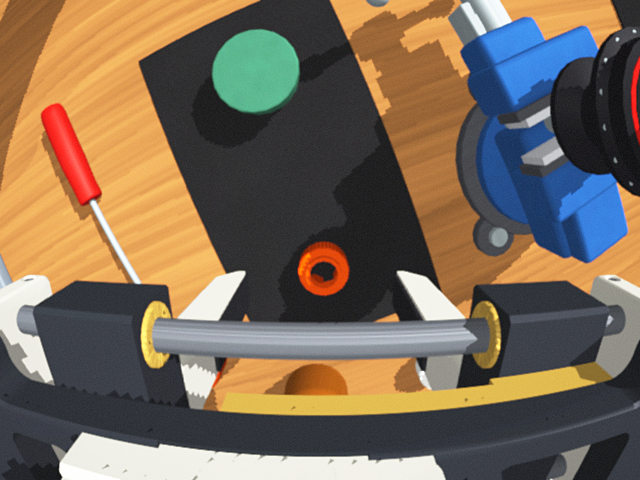

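The collar is at (323,268), i.e. (0.5914, -0.2387), with nothing in the jaws' way. Descending.

```bash
python3 -m crank '[[[0.1,2.7,0,0,0,0],[0.1,2.7,3.5,0,0,0],[0.1,2.7,7,0,0,0],[0.1,2.7,9,0,0,0],[0.1,2.7,9,0,0,0]]]' >/dev/null
python3 -m crank '[[[0,0,0.5,0,0,0],[0,0,0.5,0,0,0]]]'
python3 -c "
from h import *
s=sense();print(move(s,[.5914,-.2387,.0065]))"
```

```text
time: 6.05
tcp_pos: [0.5927, -0.2394, 0.0408]
ee_rot: [[0.374, 0.928, -0.002], [0.928, -0.374, 0.002], [0.001, -0.003, -1.0]]
force: [-0.2, 0.3, -0.1]
finger_gap: 0.0696
[ 0.02 -0.14  3.43]
```

```bash
python3 -m crank '[[[0,-0.14,1.5,0,0,0],[0,-0.14,2.8,0,0,0],[0,-0.14,3.4,0,0,0],[0,-0.14,3.4,0,0,0],[0,-0.14,3.4,0,0,0]]]'
python3 -m crank '[[[0,0,0,0,0,0],[0,0,0,0,0,0],[0,0,0,0,0,0],[0,0,0,0,0,0],[0,0,0,0,0,0]]]' 0.7 30
python3 -m crank '[[[0,0,0,0,0,0],[0,0,0,0,0,0],[0,0,0,0,0,0]]]'
```

```text
time: 6.47
tcp_pos: [0.5915, -0.2389, 0.007]
ee_rot: [[0.374, 0.928, -0.002], [0.928, -0.374, 0.002], [0.001, -0.002, -1.0]]
force: [0.1, -0.6, 0.6]
finger_gap: 0.0696
time: 6.88
tcp_pos: [0.5917, -0.2389, 0.0074]
ee_rot: [[0.373, 0.928, -0.001], [0.928, -0.373, 0.002], [0.001, -0.002, -1.0]]
force: [-0.2, 0.7, 0.1]
finger_gap: 0.0411
time: 7.13
tcp_pos: [0.5916, -0.2388, 0.0074]
ee_rot: [[0.374, 0.928, -0.002], [0.928, -0.374, 0.002], [0.001, -0.002, -1.0]]
force: [0.2, 0.6, -0.2]
finger_gap: 0.0399
```

```bash
python3 -m crank '[[[0,0,-2,0,0,0],[0,0,-6,0,0,0],[0,0,-10,0,0,0],[0,0,-14,0,0,0],[0,0,-18,0,0,0]]]' >/dev/null
python3 -m crank '[[[0,0,-4,0,0,0],[0,0,-8,0,0,0],[0,0,-10,0,0,0],[3,-2.4,-10,0,0,0],[6,-4.8,-10,0,0,0]]]' 
python3 -c "
from h import *
s=sense();print(move(s,[.536,-.0453,.26]))"
```

```text
time: 7.97
tcp_pos: [0.5694, -0.1681, 0.2907]
ee_rot: [[0.379, 0.925, 0.001], [0.925, -0.379, -0.001], [-0.0, 0.001, -1.0]]
force: [1.1, 1.3, -1.6]
finger_gap: 0.0393
[10.1  -7.75  3.06]
```

```bash
python3 -m crank '[[[3,-2.4,0,0,0,0],[6,-4.7,0,0,0,0],[9,-7,0,0,0,0],[10.1,-7.75,2,0,0,0],[10.1,-7.75,3,0,0,0]]]' >/dev/null
python3 -m crank '[[[0,0,0,0,0,0],[0,0,0,0,0,0]]]'
python3 - <<'E'
from h import *
s=sense();print(move(s,[.536,-.0453,.235]))
p,d=camera('wrist');cv2.imwrite('pics/w4.png',p);C=wcloud(d,s)
hsv=cv2.cvtColor(p,cv2.COLOR_BGR2HSV)
m=((hsv[...,0]<16)|(hsv[...,0]>174))&(hsv[...,1]>150)&(hsv[...,2]>90)&(d>0)&(C[...,2]>.2)
q=C[m];h,e=np.histogram(q[:,2],bins=np.arange(.24,.3,.003));print(list(zip(e.round(3).tolist(),h.tolist())))
T=np.array(s['tcp_pos'])[2]
for a,b in((.013,.0195),(.021,.027)):
    k=q[(q[:,2]>T+a)&(q[:,2]<T+b)]
    if len(k):print(len(k),((k.max(0)+k.min(0))/2).round(4),np.ptp(k,axis=0).round(4))
# rim
q=C[(d>0)];r=np.hypot(q[:,0]-.536,q[:,1]+.0453);k=q[(r<.045)&(q[:,2]>.179)&(q[:,2]<.186)];print(len(k),((k.max(0)+k.min(0))/2).round(4),np.ptp(k,axis=0).round(4))
E
```

```text
time: 8.55
tcp_pos: [0.534, -0.0403, 0.2587]
ee_rot: [[0.372, 0.928, -0.003], [0.928, -0.372, 0.002], [0.001, -0.004, -1.0]]
force: [0.6, -0.3, -0.8]
finger_gap: 0.0399
[-0.39  0.38  2.37]
[(0.24, 0), (0.243, 0), (0.246, 0), (0.249, 0), (0.252, 36), (0.255, 154), (0.258, 213), (0.261, 190), (0.264, 221), (0.267, 211), (0.27, 288), (0.273, 792), (0.276, 861), (0.279, 474), (0.282, 460), (0.285, 0), (0.288, 0), (0.291, 0), (0.294, 0)]
1768 [ 0.5304 -0.0413  0.2749] [0.0338 0.0401 0.0065]
889 [ 0.531  -0.0414  0.2818] [0.0232 0.0274 0.0042]
4967 [ 0.5357 -0.0457  0.1824] [0.0739 0.0737 0.0069]
```

View pics/w4.png

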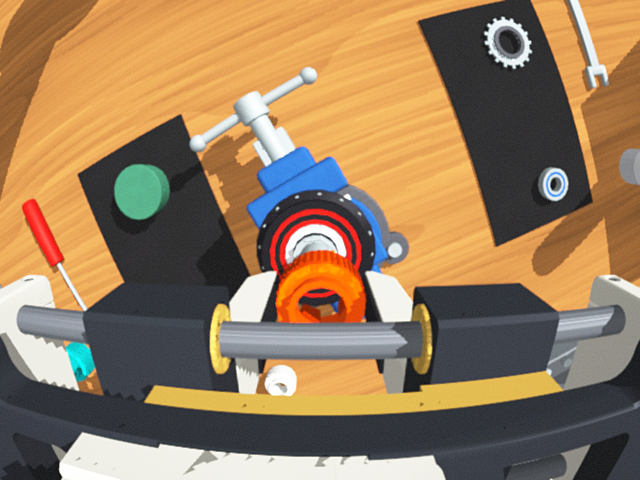

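The collar is held upright at (320,290), with the hub rim centre measured at (0.5357, -0.0457). I'll centre over it, then lower.

```bash
python3 -m crank '[[[-0.41,0.36,0,0,0,0],[-0.41,0.36,1,0,0,0],[-0.41,0.36,1.8,0,0,0],[-0.41,0.36,1.8,0,0,0],[-0.41,0.36,1.8,0,0,0]]]' 
python3 -c "
from h import *
s=sense();print(move(s,[.5358,-.0455,.235]))"
```

```text
time: 9.02
tcp_pos: [0.536, -0.0466, 0.2404]
ee_rot: [[0.374, 0.927, -0.003], [0.927, -0.374, 0.002], [0.001, -0.004, -1.0]]
force: [0.2, -0.1, -0.7]
finger_gap: 0.0393
[ 0.09 -0.06  0.55]
```

```bash
python3 -m crank '[[[0.09,-0.06,0.5,0,0,0],[0.09,-0.06,1,0,0,0],[0.09,-0.06,1.5,0,0,0],[0.09,-0.06,1.5,0,0,0]]]' | grep -E "tcp_pos|force"
python3 -m crank '[[[0,0,0.5,0,0,0],[0,0,0.8,0,0,0],[0,0,0.8,0,0,0]]]' | grep -E "tcp_pos|force|gap"
```

```text
tcp_pos: [0.535, -0.0452, 0.2242]
force: [0.3, -0.6, -0.8]
tcp_pos: [0.5347, -0.0449, 0.2155]
force: [0.5, 1.0, -1.2]
finger_gap: 0.0396
```

```bash
python3 -m crank '[[[0,0,0.5,0,0,0],[0,0,1,0,0,0],[0,0,1,0,0,0]]]' | grep -E "tcp_pos|force|gap"
python3 -m crank '[[[0,0,0.5,0,0,0],[0,0,0.8,0,0,0],[0,0,0.8,0,0,0]]]' | grep -E "tcp_pos|force|gap"
```

```text
tcp_pos: [0.5346, -0.0449, 0.2045]
force: [0.4, -0.6, -1.9]
finger_gap: 0.0397
tcp_pos: [0.535, -0.0449, 0.1959]
force: [2.3, 0.5, -1.4]
finger_gap: 0.0396
```

```bash
python3 -m crank '[[[0,0,0.3,0,0,0],[0,0,0.3,0,0,0],[0,0,0.3,0,0,0]]]' | grep -E "tcp_pos|force|gap"
python3 -m crank '[[[0,0,0.2,0,0,0],[0,0,0.2,0,0,0],[0,0,0.2,0,0,0]]]' | grep -E "tcp_pos|force|gap"
```

```text
tcp_pos: [0.535, -0.0449, 0.1928]
force: [0.9, -0.5, -1.6]
finger_gap: 0.0396
tcp_pos: [0.5351, -0.0449, 0.1915]
force: [-0.8, 0.3, 4.5]
finger_gap: 0.0399
```

Force rose only at washer height, about 4.5 N at base z ≈ 0.187. The keyways seem to have been aligned by chance and dropped past the pin. Pushing home.

```bash
python3 -m crank '[[[0,0,0.1,0,0,0],[0,0,0.2,0,0,0],[0,0,0.3,0,0,0]]]' - 45 | grep -E "tcp_pos|force|gap"
python3 -m crank '[[[0,0,0.2,0,0,0],[0,0,0.3,0,0,0],[0,0,0.3,0,0,0]]]' | grep -E "tcp_pos|force|gap"
python3 -m crank '[[[0,0,0.2,0,0,0],[0,0,0.2,0,0,0],[0,0,0.2,0,0,0]]]' | grep -E "tcp_pos|force|gap"
```

```text
tcp_pos: [0.5351, -0.0449, 0.1893]
force: [-2.1, -0.6, 7.0]
finger_gap: 0.0387
tcp_pos: [0.5351, -0.0449, 0.1873]
force: [-2.2, 0.5, 9.0]
finger_gap: 0.0394
tcp_pos: [0.5351, -0.0449, 0.1865]
force: [-1.8, 0.8, 9.9]
finger_gap: 0.0395
```

```bash
python3 -m crank '[[[0,0,0.25,0,0,0],[0,0,0.25,0,0,0],[0,0,0.25,0,0,0]]]' | grep -E "tcp_pos|force|gap"
python3 -m crank '[[[0,0,0.2,0,0,0],[0,0,0.2,0,0,0],[0,0,0.2,0,0,0],[0,0,0.2,0,0,0]]]' | grep -E "tcp_pos|force|gap"
python3 - <<'E'
from h import *
s=sense();p,d=camera('wrist');C=wcloud(d,s)
cv2.imwrite('pics/w5.png',cv2.resize(p[180:340,220:420],None,fx=3.5,fy=3.5,interpolation=cv2.INTER_CUBIC))
q=C[(d>0)&(np.hypot(C[...,0]-.5355,C[...,1]+.0453)<.022)]
h,e=np.histogram(q[:,2],bins=np.arange(.18,.226,.002));print(list(zip(e.round(3).tolist(),h.tolist())))
E
```

```text
tcp_pos: [0.5351, -0.0449, 0.1862]
force: [-4.4, 1.0, 14.0]
finger_gap: 0.0394
tcp_pos: [0.5351, -0.0449, 0.1862]
force: [-4.4, 0.8, 12.7]
finger_gap: 0.0394
[(0.18, 242), (0.182, 116), (0.184, 65), (0.186, 94), (0.188, 83), (0.19, 109), (0.192, 100), (0.194, 132), (0.196, 126), (0.198, 157), (0.2, 279), (0.202, 1297), (0.204, 888), (0.206, 228), (0.208, 698), (0.21, 392), (0.212, 95), (0.214, 214), (0.216, 322), (0.218, 267), (0.22, 312), (0.222, 63), (0.224, 25)]
```

View pics/w5.png

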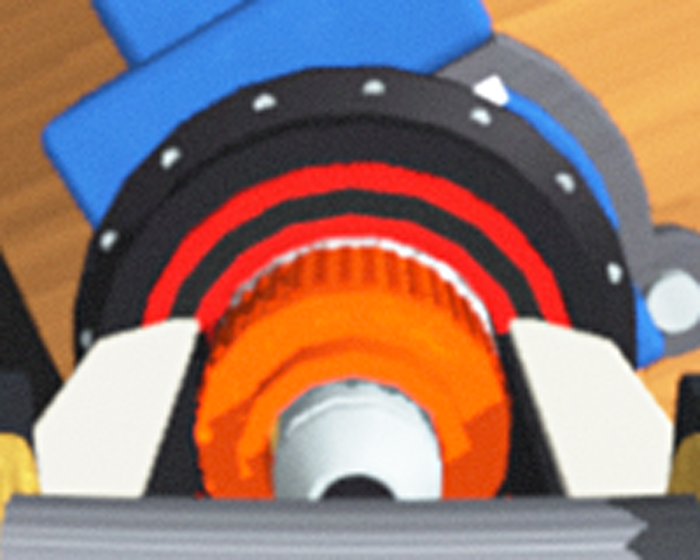

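The collar sits on the end face at (350,250). Its body top is about 0.204 and nose top about 0.210, so it is fully home on the hub at 0.182. The push holds against a hard stop.

```bash
python3 -m crank '[[[0,0,0.2,0,0,0],[0,0,0.2,0,0,0],[0,0,0.2,0,0,0]]]' | grep -E "time|tcp_pos|force|gap"; python3 -c "
from rig import *
print(hand_in())"
```

```text
time: 12.23
tcp_pos: [0.5352, -0.0449, 0.1863]
force: [-3.5, 0.4, 12.7]
finger_gap: 0.0391
the job is handed in; nothing more can be done
None
```

The job is handed in at about 12 s. The seal ring is flush, and the collar is pushed home over the pin, still held in the gripper. The rig gives no verdict, so this rests on my own readings.

- **Seal ring:** I pressed it with both fingertips until it stopped. The wrist camera's depth then put the ring at 0.1822 m and the black rim at 0.1825 m.
- **Collar over the pin:** I took the small orange collar from the right mat and lowered it nose up over the axle. No turning was needed. It passed the pin without resistance, so the keyways happened to be aligned.
- **Collar home:** Resistance began at the washer's height, about 4.5 N. It rose to 9.9 N as the spring compressed, then met a hard stop.
- **Last check:** Depth put the collar's underside at about 0.182 m, level with the hub face. The fingers were set to grip at 45 N, and the downward push was steady at about 12.7 N.

**Checks that failed or disagreed:**
- A top-camera recheck of the seal gave no usable reading because the arm was in the way.
- The top and wrist cameras differed by about 2 mm on the hub's position; I used the wrist camera.
- I did not measure the bystander objects again at the end, but I noticed no contact with any of them.

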